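# Pack up the modelling mat

## Robot

A 6-joint arm with a two-finger parallel gripper is mounted at the origin on the work surface. World frame = base frame: x ahead of the robot, y to its left, z up, the work surface at z = 0. Lengths are in m, angles in rad, forces in N, time in s.
With the tool pointing down it reaches from about 0.225 to 0.875 m from the base axis. Payload 3.4 kg.
Tool frame: the origin (TCP) lies midway between the tips of the shut fingers; the grasp point (between the pads) lies 19 mm behind it; z points along the fingers, y is the line along which they close (so a half turn about z gives the same grasp; the last joint's range is limited). The gripper opens to 85 mm and grips with 20 to 120 N. Pads are 22 mm wide; open, the fingers measure 114 mm over their backs; the gripper's body (76 mm by 85 mm) begins 54 mm behind the grasp point. The pads swing forward as they close: fully open they stand 13 mm farther back than shut.
Start: joints at [-1.428, 0.276, 1.505, -0, 1.361, -0.121], TCP at [0.15, -0.555, 0.231] pointing down, gripper open.
Joint ranges: [-2.89, 2.89], [-0.75, 2.08], [0.22, 2.7], [-1.18, 4.32], [0.11, 2.71], [-2.7, 2.7]. Speed limits (rad/s): [2.57, 2.57, 3.14, 3.14, 3.14, 3.14].

## Interface

Orientations are given as a unit quaternion [x, y, z, w].
In Python, from workcell import observe, camera, hand_in, look_for, trace, landmark_of gives the robot as it stands. The module is installed in compiled form; this text tells all that it offers.
- The arm moves only by the tool drive_tool, never from a script. Its arguments are lists of equal length, an entry for each row: "delta_pos": the shift along the tool's x, y, z in m, a list of three; "roll": the turn about the tool's z in rad. A call has 1 to 10 rows; each row shifts and turns the commanded pose from where the row before left it, along the tool's axes as they then stand; what a row does not reach is not made up. A row lasts 1/8 s, in which the tool goes at most 62.5 mm and 10.7 degrees, less where a joint would pass 70% of its speed; a pose out of reach is approached as far as the arm can. A call is refused whole if a number of a shift passes 0.0625 or a number of a turn 0.188, either way. A call with a gripper value outside its range is refused whole. "jaw" is the closure, from -1 (fully open) to 1 (shut), set as the call begins (left out, the last holds). The fingers move at their own pace and stop on an object; the grip force is fixed at half the most. Time passes only in rows, so rows that do not move let the fingers close. It gives the time, the measured TCP pose, the force, the opening and the grip force at its end, in the units of the state.
- observe(): the state, without advancing time (a new reading comes with each control period).
- camera(name): name is "scene" or "side" or "wrist"; returns a dict with "color" (384x512x3 uint8, red, green, blue), "range_z" (384x512 float32, m along the optical axis (not along the pixel's ray), 0 where there is no reading), "intrinsics" (3x3 intrinsics, pixels), "R" (3x3) and "t" (3): a world point X has camera coordinates R X + t. Camera axes: x right, y down, z forward; pixel columns grow to the right and rows downward; lengths in m; the calibration is good to about 2 mm. A picture is of the moment at which its call begins.
- hand_in(): hands the job in; it is judged then, once.
Trained networks look in a picture, given as the dict that the camera call returned (one of the last four; its "shot" number tells which), for a name from the list of things; names that differ only in an ending like _2 or _b are one class to them, and where a whole thing is asked for, a point or a joint stands for the part that bears it (a point fixed in the world has none). Each returns a list of dicts, best first, with "p" (0 to 1); they miss things now and then, are a little off and sometimes report something else, mostly with a low value. They report only what shows in the picture. A call takes as long as a camera call.
- look_for(picture, thing): "at" ([row, column] in pixels, amid what is visible of it).
- trace(picture, thing): "region" (384x512 bool, what is visible of it) and "at" ([row, column] in pixels, amid what is visible of it).
- landmark_of(picture, thing): "at" ([row, column] in pixels: a listed point, or the origin of a listed thing).
The state is a dict: "clock": time; "q": joint angles; "joint_vel": joint speeds; "effort": joint torques, N m; "position": TCP position; "tcp_rot": TCP orientation; "wrist_force": force on the tool from outside, world axes, zero at the start; "ft_torque": the same for the moment, N m; "gripper_width": finger opening in m; "finger_force": force on a finger pad.
Only numpy, scipy, OpenCV 4.12 (cv2) and the standard library are available. Lean on these libraries where they do the work, as an engineer would, in place of code of your own. Each camera call takes 0.05 s, during which the arm holds its last target. There are 200 camera calls.

## Task

Pack up the modelling mat: stand each paint marker cap down in the organiser pocket banded in its own colour, dropped right to the bottom, and clear the wooden offcut off the mat into the yellow scrap bin. Leave the other things on the desk where they are.

Things in the scene. Friction and masses are not known exactly. Their poses are not given: they have to be found in the camera images.
- red_marker: red paint marker: round rod 140 long, 15 in diameter, 25 g; red cap on the first 50 mm, white barrel with thin red band, red plug at the other end. Origin: centre of the cap's flat end; +z runs along it to the plug end. It starts on the rest leaning 30 degrees from vertical, cap end low and nearer the robot, its upper 55 mm sticking out free above the rest
- blue_marker: blue paint marker: round rod 140 long, 15 in diameter, 25 g; blue cap on the first 50 mm, white barrel with thin blue band, blue plug at the other end. Origin: centre of the cap's flat end; +z runs along it to the plug end. It starts on the rest leaning 30 degrees from vertical, cap end low and nearer the robot, its upper 55 mm sticking out free above the rest
- red_pocket (a point): centre of the inner floor of the organiser's red-banded pocket: square, 24 x 24 inside, walls 5 thick, 75 deep, mouth 75 mm straight above this point. Axes as the organiser's
- blue_pocket (a point): centre of the inner floor of the organiser's blue-banded pocket: square, 24 x 24 inside, walls 5 thick, 75 deep, mouth 75 mm straight above this point. Axes as the organiser's
- organiser: white desk organiser, fixed: two square pocket towers 34 x 34 outside and 80 high, centred at +50 mm (red band) and -50 mm (blue band) along its y axis, a low tray 26 high between them, on a 70 x 140 base plate. Origin: centre of its underside, z up, x across its narrow side
- marker_rest: grey easel-like rest, fixed: two open troughs (26 wide, 85 long, side rails up to 2 mm above the marker's centreline) 80 mm apart along its y axis, which face -x and lean 30 degrees from vertical to +x; base 105 x 116, 97 high. Origin: underside, 22.5 mm to -x of the base centre. Either marker may be in either trough
- offcut: L-shaped chunk of pale wood, 46 (x) x 28 (y) x 32 high over its step: 18 high all along, with a step of 14 more on the 22 mm at its -x end (-23 to -1). Origin: centre of its underside; 22 g; it starts flat on the mat
- scrap_bin: yellow open bin, fixed, 110 x 110 x 55 high, walls 4 thick. Origin: centre of its underside, z up
- paint_jar: bystander: small glass paint jar with green cap, 34 in diameter, 42 high. Origin: centre of its underside
- tape_roll: bystander: yellow roll of tape lying flat, 66 in diameter, 19 high. Origin: centre of its underside
- screwdriver: bystander: screwdriver with orange handle, 160 long, lying down. Origin: under its middle, x along it towards the blade
- model_car: bystander: red model car, 95 x 40 x 35. Origin: centre of its underside
- glue: bystander: white glue bottle with red cap, 44 in diameter, 120 high. Origin: centre of its underside

How it is judged:
At the end, for the whole second after the job is handed in: Each marker stands at rest cap down in the pocket of its own colour: cap end within 8 mm of the pocket floor's height and within 10 mm of its centre in the pocket's x and y, leaning less than 0.25 rad. The offcut lies at rest inside the scrap bin, below its rim (x of red_marker in the frame of red_pocket between -0.01 and 0.01 m and y of red_marker in the frame of red_pocket between -0.01 and 0.01 m and z of red_marker in the frame of red_pocket below 0.008 m and angle between each of red_marker, blue_marker's own z axis and vertical below 0.25 rad and linear speed of each of red_marker, blue_marker, offcut below 0.03 m/s and x of blue_marker in the frame of blue_pocket between -0.01 and 0.01 m and y of blue_marker in the frame of blue_pocket between -0.01 and 0.01 m and z of blue_marker in the frame of blue_pocket below 0.008 m and x of offcut in the frame of scrap_bin between -0.052 and 0.052 m and y of offcut in the frame of scrap_bin between -0.052 and 0.052 m and z of offcut in the frame of scrap_bin below 0.052 m); the robot touches nothing.
It fails at once if the paint jar is moved more than 30 mm (distance of paint_jar from where it was at the start of the episode above 0.03 m).
It fails at once if the roll of tape is moved more than 30 mm (distance of tape_roll from where it was at the start of the episode above 0.03 m).
It fails at once if the screwdriver is moved more than 30 mm (distance of screwdriver from where it was at the start of the episode above 0.03 m).
It fails at once if the red model car is moved more than 30 mm (distance of model_car from where it was at the start of the episode above 0.03 m).
It fails at once if the glue bottle is moved more than 30 mm (distance of glue from where it was at the start of the episode above 0.03 m).
It also fails if it takes over 66 s, if anything falls off the work surface, if the arm or the gripper's body presses on something with over 40 N, if the wrist force passes 120 N, or if a joint passes its speed limit or range.

## Working session

There is one attempt and no reset: what is moved stays moved. The work goes in short steps, Python scripts to look and compute and a tool call to move; the robot and the scene stay as the last step left them, time stands still between calls to the robot, and variables do not carry over. Pictures are saved under pics/ and viewed, at most 10 in all, crops included, and the job is handed in when it is done.

Besides the shell and the picture viewer there is one more tool, called by a JSON object that holds its "fn" and its "kwargs", one argument or row to a line. drive_tool: Moves the arm, as the interface text tells. Its arguments: {"type":"object","properties":{"delta_pos":{"type":"array"},"roll":{"type":"array"},"jaw":{"type":"number"}},"required":["delta_pos","roll"]}

```bash
mkdir -p pics; cat > h.py <<'E'
import numpy as np, cv2
from workcell import *
def pts(c,mask):
    K=np.array(c["intrinsics"]);d=c["range_z"];v,u=np.nonzero(mask&(d>0));z=d[v,u]
    P=np.stack([(u-K[0,2])/K[0,0]*z,(v-K[1,2])/K[1,1]*z,z],1)
    return (P-np.array(c["t"]))@np.array(c["R"])
def save(c,n): cv2.imwrite("pics/"+n,c["color"][:,:,::-1])
E
cat > a.py <<'E'
from h import *
np.set_printoptions(precision=3,suppress=True)
s=observe();print(s["clock"],s["position"],s["tcp_rot"],s["gripper_width"])
im=[]
for n in("scene","side"):
    c=camera(n);im.append(c["color"])
    print(n,"cam at",-c["R"].T@c["t"])
    for t in "red_marker blue_marker organiser marker_rest offcut scrap_bin paint_jar tape_roll screwdriver model_car glue".split():
        r=trace(c,t)
        for x in r[:2]:
            if x["p"]<.3: continue
            m=x["region"];p=pts(c,m)
            if len(p)<5: continue
            print(t,round(x["p"],2),np.round(x["at"]),len(p),"med",np.median(p,0),"lo",np.percentile(p,3,axis=0),"hi",np.percentile(p,97,axis=0))
    for t in("red_pocket","blue_pocket","organiser","scrap_bin"):
        for x in landmark_of(c,t)[:1]: print("lm",t,x["p"],np.round(x["at"]))
v=np.vstack(im);cv2.imwrite("pics/a.png",cv2.resize(v,(400,600),interpolation=3)[:,:,::-1]) if 0 else [cv2.imwrite(f"pics/a{i}.png",k[:,:,::-1]) for i,k in enumerate(im)]
E
python3 a.py
```

```text
0.0 [ 0.15  -0.555  0.23 ] [ 0.991  0.132 -0.    -0.001] 0.08526372198162382
scene cam at [ 1.054 -0.537  0.76 ]
red_marker 0.6 [116. 304.] 90 med [0.572 0.199 0.127] lo [0.556 0.194 0.098] hi [0.585 0.205 0.147]
red_marker 0.32 [131. 242.] 365 med [0.385 0.173 0.018] lo [0.356 0.146 0.002] hi [0.413 0.205 0.023]
organiser 0.91 [234. 183.] 2538 med [ 0.552 -0.199  0.028] lo [ 0.521 -0.263  0.005] hi [ 0.572 -0.133  0.084]
marker_rest 0.59 [152. 288.] 1576 med [0.537 0.171 0.01 ] lo [0.488 0.118 0.005] hi [0.582 0.218 0.091]
offcut 0.84 [160. 217.] 268 med [0.438 0.029 0.02 ] lo [0.416 0.011 0.004] hi [0.455 0.053 0.036]
scrap_bin 0.93 [211. 279.] 3003 med [ 0.653 -0.004  0.025] lo [ 0.604 -0.066  0.004] hi [0.713 0.044 0.057]
paint_jar 0.54 [181. 248.] 238 med [0.544 0.026 0.033] lo [0.529 0.017 0.005] hi [0.553 0.043 0.046]
tape_roll 0.77 [126. 241.] 365 med [0.384 0.177 0.018] lo [0.355 0.146 0.003] hi [0.413 0.205 0.023]
screwdriver 0.59 [211. 120.] 460 med [ 0.386 -0.232  0.023] lo [ 0.371 -0.27   0.007] hi [ 0.392 -0.139  0.029]
model_car 0.6 [204. 358.] 773 med [0.775 0.133 0.0
[... 1296 characters left out ...]
lo [0.521 0.021 0.014] hi [0.547 0.048 0.047]
tape_roll 0.95 [302. 368.] 936 med [0.379 0.182 0.021] lo [0.35  0.15  0.002] hi [0.409 0.21  0.024]
screwdriver 0.87 [139. 366.] 324 med [ 0.379 -0.214  0.025] lo [ 0.365 -0.264  0.014] hi [ 0.388 -0.128  0.029]
screwdriver 0.58 [136. 300.] 1555 med [ 0.534 -0.164  0.04 ] lo [ 0.504 -0.259  0.005] hi [ 0.569 -0.127  0.084]
model_car 0.89 [254. 160.] 1172 med [0.768 0.15  0.022] lo [0.733 0.108 0.002] hi [0.806 0.185 0.036]
glue 0.97 [144. 194.] 791 med [ 0.766 -0.096  0.064] lo [ 0.75  -0.116  0.004] hi [ 0.79  -0.087  0.12 ]
lm red_pocket 0.92 [156. 298.]
lm blue_pocket 0.7 [129. 298.]
lm organiser 0.91 [141. 298.]
lm scrap_bin 0.74 [197. 234.]
```

View pics/a0.png

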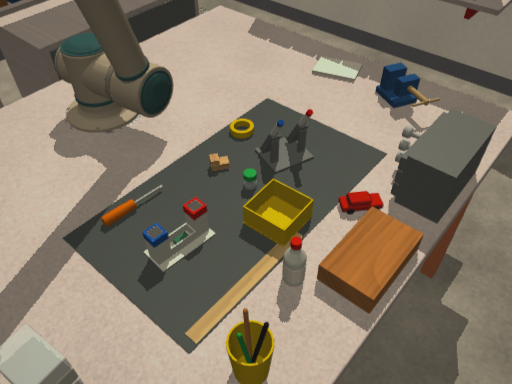

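View pics/a1.png

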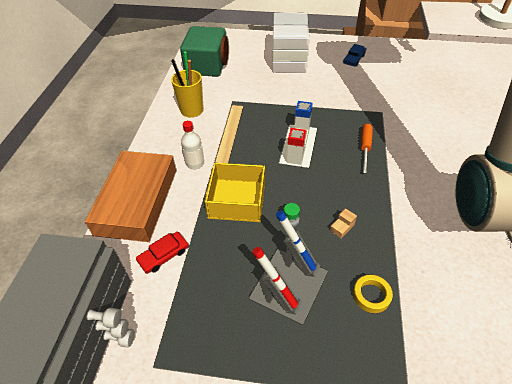

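The scene view shows the organiser at about (180,240) with a red tower at (195,207) and a blue one at (155,233), and the rest at (285,150). The side view shows the red marker at (277,277), the blue one at (297,240), the offcut at (343,222) and the bin at (235,190). Next I'll fit the geometry.

```bash
cat > b.py <<'E'
from h import *
from scipy.optimize import least_squares
np.set_printoptions(precision=4,suppress=True)
C={n:camera(n) for n in("scene","side")}
A={n:pts(c,np.ones((384,512),bool)) for n,c in C.items()}
def box(P,lo,hi): return P[np.all((P>lo)&(P<hi),1)]
for n in A: print(n,"mat z",np.median(box(A[n],[.45,-.1,-.02],[.5,-.02,.02])[:,2]))
for nm,lo,hi in(("redtow",[.48,-.2,.078],[.62,-.1,.095]),("bluetow",[.48,-.3,.078],[.62,-.2,.095]),("bin",[.57,-.1,.05],[.74,.08,.065]),("off",[.38,-.02,.012],[.48,.08,.05]),("offtop",[.38,-.02,.030],[.48,.08,.05])):
    for n in list(A)+["both"]:
        P=box(np.vstack(list(A.values())) if n=="both" else A[n],lo,hi)
        if len(P)<5: continue
        r=cv2.minAreaRect((P[:,:2]*1000).astype(np.float32)); print(nm,n,len(P),np.round(r[0],1),np.round(r[1],1),round(r[2],1),"ztop",np.percentile(P[:,2],[50,95]))
for t in("red_marker","blue_marker"):
    Q=[]
    c=C["side"]
    m=trace(c,t)[0]["region"];P=pts(c,cv2.erode(m.astype(np.uint8),np.ones((2,2)))>0)
    b0=np.median(P,0);d0=np.array([.93*.5,-.36*.5,.866])
    def f(p):
        d=np.array([p[2],p[3],1]);d/=np.linalg.norm(d)
        w=P-[p[0],p[1],.1];return np.linalg.norm(w-np.outer(w@d,d),axis=1)-.0075
    s=least_squares(f,[b0[0],b0[1]-.006,d0[0]/d0[2],d0[1]/d0[2]],loss="soft_l1",f_scale=.002)
    p=s.x;d=np.array([p[2],p[3],1]);d/=np.linalg.norm(d)
    o=np.array([p[0],p[1],.1]);u=(P-o)@d
    top=o+d*np.percentile(u,99.5);print(t,len(P),"d",d,"tilt",np.degrees(np.arccos(d[2])),"yaw",np.degrees(np.arctan2(d[1],d[0])),"top",top,"bot",o+d*np.percentile(u,.5),"res",np.std(f(p)),"s118",top-.022*d)
E
python3 b.py
```

```text
scene mat z 0.0022123321734161105
side mat z 0.0028343059957172297
redtow scene 173 [ 543.2 -145.7] [36.8 37.7] 84.4 ztop [0.0823 0.0844]
redtow side 149 [ 540.  -145.9] [37.3 35.1] 85.0 ztop [0.0829 0.0847]
redtow both 322 [ 542.2 -146.1] [37.7 39.5] 84.4 ztop [0.0827 0.0847]
bluetow scene 196 [ 535.2 -245.6] [35.7 37.6] 85.8 ztop [0.0822 0.0849]
bluetow side 125 [ 531.4 -246.3] [38.9 34.9] 85.0 ztop [0.0827 0.0852]
bluetow both 321 [ 533.9 -246.6] [38.9 39.9] 84.9 ztop [0.0825 0.085 ]
bin scene 524 [657.   -9.6] [111.4 112.8] 2.4 ztop [0.0556 0.0585]
bin side 563 [653.3  -9.8] [110.4 113.5] 2.3 ztop [0.0563 0.0588]
bin both 1087 [655.5  -9.6] [114.5 113.6] 2.5 ztop [0.0559 0.0587]
off scene 223 [435.1  34.8] [45.8 36.7] 53.7 ztop [0.0219 0.0355]
off side 395 [430.7  36.1] [46.6 28.6] 54.7 ztop [0.0226 0.036 ]
off both 618 [434.5  33.9] [47.9 36.7] 53.8 ztop [0.0222 0.0359]
offtop scene 76 [426.9  26.2] [22.  31.8] 53.2 ztop [0.0339 0.0365]
offtop side 152 [423.8  26.3] [22.3 28.7] 55.4 ztop [0.0345 0.0364]
offtop both 228 [426.   25.8] [24.1 32.8] 55.4 ztop [0.0344 0.0364]
red_marker 475 d [ 0.474  -0.1669  0.8646] tilt 30.16819832098511 yaw -19.401457430559212 top [0.5795 0.1986 0.1464] bot [0.5141 0.2216 0.0271] res 0.0010643764889838247 s118 [0.5691 0.2023 0.1273]
blue_marker 375 d [ 0.4678 -0.1747  0.8664] tilt 29.955943962362703 yaw -20.47961604635786 top [0.5517 0.123  0.1464] bot [0.4879 0.1468 0.0282] res 0.0010793377400361921 s118 [0.5414 0.1268 0.1273]
```

```bash
cat > go.py <<'E'
import sys
from h import *
from scipy.spatial.transform import Rotation as Ro
s=observe();R=Ro.from_quat(s["tcp_rot"]).as_matrix();yaw=np.degrees(np.arctan2(R[1,0],R[0,0]))
a=[float(v) for v in sys.argv[1:]]
print("t",round(s["clock"],2),"pos",np.round(s["position"],4),"yaw",round(yaw,2),"w",round(s["gripper_width"],4),"q6",round(s["q"][5],2),"F",np.round(s["wrist_force"],1))
for i in range(0,len(a),4):
    d=R.T@(np.array(a[i:i+3])-s["position"]);print("shift now",np.round(d,4),"roll",round(np.radians(yaw-a[i+3]),3), "shift after roll",np.round(Ro.from_euler("z",np.radians(yaw-a[i+3])).as_matrix().T@d,4))
E
python3 go.py .427 .029 .12 54.7
```

```text
t 1.8 pos [ 0.1499 -0.5551  0.2313] yaw 15.11 w 0.0857 q6 -0.12 F [0.4 0.3 0.1]
shift now [ 0.4198 -0.4917  0.1113] roll -0.691 shift after roll [ 0.6368 -0.1114  0.1113]
```

{"fn": "drive_tool", "kwargs": {
  "delta_pos": [
    [0.0385, -0.045, 0],
    [0.0385, -0.045, 0],
    [0.0385, -0.045, 0],
    [0.0385, -0.045, 0],
    [0.0385, -0.045, 0],
    [0.0385, -0.045, 0],
    [0.0385, -0.045, 0],
    [0.0385, -0.045, 0],
    [0.0385, -0.045, 0],
    [0.0385, -0.045, 0]
  ],
  "roll": [0, 0, 0, 0, 0, 0, 0, 0, 0, 0]
}}

```text
clock: 3.05
position: [0.405, -0.0185, 0.2317]
tcp_rot: [0.991, 0.132, 0.001, 0.001]
wrist_force: [0.7, -1.0, -1.0]
gripper_width: 0.0855
finger_force: 0.0
```

{"fn": "drive_tool", "kwargs": {
  "delta_pos": [
    [0.035, -0.041, 0.0],
    [0, 0, 0.03],
    [0, 0, 0.03],
    [0, 0, 0.03],
    [0, 0, 0.02],
    [0, 0, 0]
  ],
  "roll": [0, -0.172, -0.172, -0.172, -0.172, 0]
}}

```text
clock: 3.8
position: [0.4261, 0.0285, 0.1202]
tcp_rot: [0.889, 0.457, -0.002, -0.001]
wrist_force: [0.4, -0.1, 0.2]
gripper_width: 0.0851
finger_force: 0.0
```

```bash
python3 go.py .427 .029 .008 54.7; python3 - <<'E'
from h import *
c=camera("wrist");save(c,"w1.png")
A=pts(c,np.ones((384,512),bool))
for lo in (.012,.030):
    P=A[(A[:,2]>lo)&(A[:,2]<.045)&(abs(A[:,0]-.43)<.05)&(abs(A[:,1]-.03)<.05)]
    if len(P)>5:
        r=cv2.minAreaRect((P[:,:2]*1000).astype(np.float32));print(len(P),r,np.median(P,0))
E
```

```text
t 3.8 pos [0.4261 0.0285 0.1202] yaw 54.42 w 0.0851 q6 0.52 F [ 0.4 -0.1  0.2]
shift now [0.0011 0.0008 0.1122] roll -0.005 shift after roll [0.0011 0.0008 0.1122]
1657 ((432.99725341796875, 37.929813385009766), (45.454010009765625, 28.013498306274414), 54.14118957519531) [0.43330066 0.03823345 0.02263387]
743 ((426.2758483886719, 28.173526763916016), (21.685840606689453, 27.294958114624023), 54.367774963378906) [0.42645724 0.02860559 0.03531777]
```

{"fn": "drive_tool", "kwargs": {
  "delta_pos": [
    [0.001, 0, 0.05],
    [0, 0, 0.045],
    [0, 0, 0.017],
    [0, 0, 0]
  ],
  "roll": [0, 0, 0, 0]
}}

```text
clock: 4.35
position: [0.4282, 0.0291, 0.0092]
tcp_rot: [0.889, 0.457, -0.0, -0.0]
wrist_force: [-0.6, 0.3, 0.5]
gripper_width: 0.0853
finger_force: 0.0
```

{"fn": "drive_tool", "kwargs": {
  "delta_pos": [
    [0, 0, 0],
    [0, 0, 0],
    [0, 0, 0],
    [0, 0, 0],
    [0, 0, 0],
    [0, 0, 0]
  ],
  "roll": [0, 0, 0, 0, 0, 0],
  "jaw": 1
}}

```text
clock: 5.1
position: [0.4287, 0.0291, 0.0102]
tcp_rot: [0.889, 0.458, 0.001, 0.001]
wrist_force: [-0.5, 0.4, 7.2]
gripper_width: 0.027
finger_force: 59.3
```

{"fn": "drive_tool", "kwargs": {
  "delta_pos": [
    [0, 0, -0.05],
    [0, 0, -0.05],
    [0, 0, -0.03],
    [0, 0, 0]
  ],
  "roll": [0, 0, 0, 0]
}}

```text
clock: 5.6
position: [0.4298, 0.0291, 0.1418]
tcp_rot: [0.889, 0.458, 0.003, 0.002]
wrist_force: [0.1, -0.6, -0.2]
gripper_width: 0.0266
finger_force: 59.2
```

```bash
python3 go.py .655 -.010 .135 54.4 .655 -.01 .045 -2.4
```

```text
t 5.6 pos [0.4298 0.0291 0.1418] yaw 54.53 w 0.0266 q6 0.52 F [ 0.1 -0.6 -0.2]
shift now [0.0988 0.206  0.0083] roll 0.002 shift after roll [0.0993 0.2058 0.0083]
shift now [0.0985 0.2055 0.0983] roll 0.994 shift after roll [0.226  0.0295 0.0983]
```

{"fn": "drive_tool", "kwargs": {
  "delta_pos": [
    [0.0247, 0.0515, 0],
    [0.0247, 0.0515, 0],
    [0.0247, 0.0515, 0],
    [0.0247, 0.0515, 0],
    [0, 0, 0],
    [0, 0, 0.01],
    [0, 0, 0.01],
    [0, 0, 0.02],
    [0, 0, 0.025],
    [0, 0, 0.025]
  ],
  "roll": [0, 0, 0, 0, 0.166, 0.166, 0.166, 0.166, 0.166, 0.166]
}}

```text
clock: 6.85
position: [0.6517, -0.0097, 0.0466]
tcp_rot: [1.0, -0.025, -0.002, -0.0]
wrist_force: [-0.5, 0.7, 0.3]
gripper_width: 0.0266
finger_force: 59.3
```

{"fn": "drive_tool", "kwargs": {
  "delta_pos": [
    [0, 0, 0],
    [0, 0, 0],
    [0, 0, 0],
    [0, 0, 0],
    [0, 0, -0.05],
    [0, 0, -0.06],
    [0, 0, -0.04]
  ],
  "roll": [0, 0, 0, 0, 0, 0, 0],
  "jaw": 0
}}

```text
clock: 7.72
position: [0.6541, -0.01, 0.2032]
tcp_rot: [1.0, -0.022, 0.002, 0.0]
wrist_force: [-0.1, -0.3, -0.6]
gripper_width: 0.0424
finger_force: 0.0
```

```bash
python3 - <<'E'
from h import *
c=camera("side")
for x in trace(c,"offcut")[:2]:print(x["p"],x["at"],np.median(pts(c,x["region"]),0))
E
python3 go.py .569 .202 .2 -20 .569 .202 .108 -20
```

```text
0.75 [192.6, 237.0] [ 0.64875179 -0.00511038  0.02506738]
t 7.83 pos [ 0.6563 -0.0102  0.2062] yaw -2.5 w 0.0425 q6 1.49 F [-0.1 -0.4  0. ]
shift now [-0.0965 -0.2082  0.0048] roll 0.305 shift after roll [-0.1547 -0.1695  0.0048]
shift now [-0.0977 -0.2083  0.0968] roll 0.305 shift after roll [-0.1558 -0.1692  0.0968]
```

{"fn": "drive_tool", "kwargs": {
  "delta_pos": [
    [-0.0242, -0.052, 0],
    [-0.0242, -0.052, 0],
    [-0.0242, -0.052, 0],
    [-0.0242, -0.052, 0],
    [0, 0, 0],
    [0, 0, 0],
    [0, 0, 0]
  ],
  "roll": [0, 0, 0, 0, 0.153, 0.153, 0]
}}

```text
clock: 8.7
position: [0.565, 0.2024, 0.1987]
tcp_rot: [0.985, -0.173, -0.0, 0.0]
wrist_force: [0.6, 0.8, 0.6]
gripper_width: 0.0426
finger_force: 0.0
```

```bash
cat > mk.py <<'E'
import sys
from h import *
from scipy.optimize import least_squares
np.set_printoptions(precision=4,suppress=True)
def fit(P,guess):
    def f(p):
        d=np.array([p[2],p[3],1]);d/=np.linalg.norm(d)
        w=P-[p[0],p[1],P[:,2].mean()];return np.linalg.norm(w-np.outer(w@d,d),axis=1)-.0075
    s=least_squares(f,guess,loss="soft_l1",f_scale=.001);p=s.x
    d=np.array([p[2],p[3],1]);d/=np.linalg.norm(d);o=np.array([p[0],p[1],P[:,2].mean()]);u=(P-o)@d
    print(len(P),"d",d,"tilt",np.degrees(np.arccos(d[2])),"yaw",np.degrees(np.arctan2(d[1],d[0])),"top",o+d*np.percentile(u,99.5),"bot",o+d*np.percentile(u,.5),"res",np.median(abs(f(p))))
if __name__=="__main__":
    cam,t=sys.argv[1:3]
    c=camera(cam);save(c,sys.argv[3])
    for x in trace(c,t)[:1]:
        P=pts(c,cv2.erode(x["region"].astype(np.uint8),np.ones((2,2)))>0);print(x["p"],x["at"])
        P=P[P[:,2]>.03]
        cp=-c["R"].T@c["t"];v=np.median(P,0)-cp;v/=np.linalg.norm(v)
        b=np.median(P,0)+.006*v;t0=float(sys.argv[4]) if len(sys.argv)>4 else .55
        fit(P,[b[0],b[1],t0*.94,-t0*.34])
E
python3 mk.py wrist red_marker w2.png; python3 go.py .569 .202 .108 -20
```

```text
0.74 [200.8, 251.7]
511 d [ 0.4751 -0.1683  0.8637] tilt 30.26573234304289 yaw -19.502488041287435 top [0.5822 0.2016 0.1475] bot [0.518  0.2244 0.0308] res 0.0003352489176259542
t 8.8 pos [0.5653 0.202  0.1989] yaw -19.93 w 0.0425 q6 2.15 F [0.1 0.1 0.7]
shift now [ 0.0035 -0.0013  0.0909] roll 0.001 shift after roll [ 0.0035 -0.0013  0.0909]
```

View pics/w2.png

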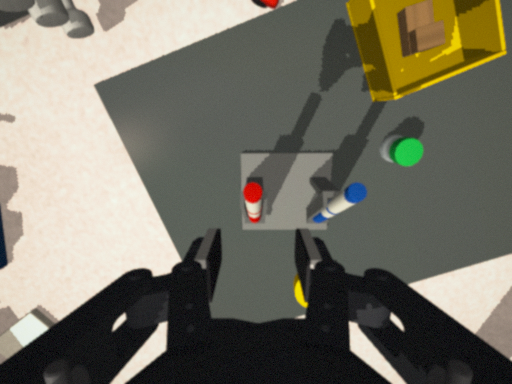

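The wrist view shows the red marker top at (253,190) between the fingers, and the offcut in the bin at (425,28). Next I'll go down and grip.

{"fn": "drive_tool", "kwargs": {
  "delta_pos": [
    [0.0042, -0.0036, 0.03],
    [0, 0, 0.03],
    [0, 0, 0.03],
    [0, 0, 0]
  ],
  "roll": [0, 0, 0, 0]
}}

```text
clock: 9.3
position: [0.5688, 0.2033, 0.1068]
tcp_rot: [0.985, -0.174, -0.003, 0.001]
wrist_force: [0.1, -0.0, 0.2]
gripper_width: 0.0427
finger_force: 0.0
```

{"fn": "drive_tool", "kwargs": {
  "delta_pos": [
    [0, 0, 0],
    [0, 0, 0],
    [0, 0, 0],
    [0, 0, 0]
  ],
  "roll": [0, 0, 0, 0],
  "jaw": 1
}}

```text
clock: 9.8
position: [0.572, 0.2043, 0.1109]
tcp_rot: [0.985, -0.174, 0.002, -0.001]
wrist_force: [0.4, -0.7, 6.8]
gripper_width: 0.0131
finger_force: 58.5
```

{"fn": "drive_tool", "kwargs": {
  "delta_pos": [
    [0, 0, -0.04],
    [0, 0, -0.05],
    [0, 0, -0.05],
    [0, 0, 0]
  ],
  "roll": [0, 0, 0, 0]
}}

```text
clock: 10.3
position: [0.5729, 0.2049, 0.2541]
tcp_rot: [0.985, -0.174, 0.004, -0.002]
wrist_force: [-0.2, 1.1, -0.5]
gripper_width: 0.0134
finger_force: 58.5
```

```bash
python3 mk.py side red_marker s2.png; python3 go.py .641 -.154 .25 -4.7
```

```text
0.95 [238.7, 284.3]
550 d [ 0.4675 -0.1702  0.8674] tilt 29.83742660223262 yaw -20.00596968144602 top [0.5653 0.2047 0.2616] bot [0.5156 0.2228 0.1694] res 0.000446165630116231
t 10.4 pos [0.5703 0.2042 0.2492] yaw -20.06 w 0.0135 q6 2.15 F [-0.5 -0.5 -0.4]
shift now [ 0.1893  0.3122 -0.0008] roll -0.268 shift after roll [ 0.0998  0.3512 -0.0008]
```

{"fn": "drive_tool", "kwargs": {
  "delta_pos": [
    [0.027, 0.0446, 0],
    [0.027, 0.0446, 0],
    [0.027, 0.0446, 0],
    [0.027, 0.0446, 0],
    [0.027, 0.0446, 0],
    [0.027, 0.0446, 0],
    [0.027, 0.0446, 0],
    [0, 0, 0],
    [0, 0, 0],
    [0, 0, 0]
  ],
  "roll": [0, 0, 0, 0, 0, 0, 0, -0.134, -0.134, 0]
}}

```text
clock: 11.65
position: [0.6401, -0.1538, 0.2468]
tcp_rot: [0.999, -0.042, -0.002, -0.001]
wrist_force: [-0.1, 0.3, -0.3]
gripper_width: 0.0133
finger_force: 58.7
```

{"fn": "drive_tool", "kwargs": {
  "delta_pos": [
    [0, 0, 0.04],
    [0, 0, 0.04],
    [0, 0, 0.036],
    [0, 0, 0]
  ],
  "roll": [0, 0, 0, 0]
}}

```text
clock: 12.15
position: [0.6382, -0.1526, 0.1291]
tcp_rot: [0.999, -0.042, -0.004, -0.001]
wrist_force: [0.8, -0.7, -0.4]
gripper_width: 0.0134
finger_force: 58.6
```

```bash
python3 mk.py side red_marker s3.png; python3 go.py .566 -.148 .133 -4.7
```

```text
0.73 [125.3, 272.0]
227 d [ 0.5144 -0.0308  0.857 ] tilt 31.02137229384729 yaw -3.4292614852952905 top [ 0.6291 -0.1537  0.1348] bot [ 0.5752 -0.1505  0.0449] res 0.0007151635952008864
t 12.25 pos [ 0.6413 -0.1538  0.1335] yaw -4.75 w 0.0134 q6 1.31 F [ 0.9 -0.3 -0. ]
shift now [-0.0756  0.0005  0.0005] roll -0.001 shift after roll [-0.0756  0.0004  0.0005]
```

View pics/s3.png

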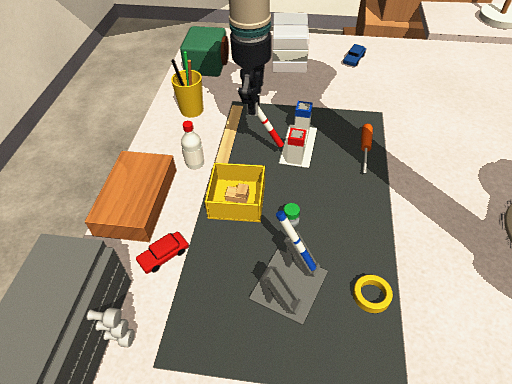

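The side view shows the marker held leaning at (272,125), with its cap just short of the red tower's face at (296,147) and the offcut in the bin at (237,193). Next I'll press the cap against the tower's face to turn the marker upright in the grip.

{"fn": "drive_tool", "kwargs": {
  "delta_pos": [
    [-0.012, 0, 0],
    [-0.012, 0, 0],
    [-0.012, 0, 0],
    [-0.012, 0, 0],
    [-0.01, 0, 0],
    [0, 0, 0]
  ],
  "roll": [0, 0, 0, 0, 0, 0]
}}

```text
clock: 13.0
position: [0.5855, -0.1501, 0.1361]
tcp_rot: [0.999, -0.041, 0.004, 0.001]
wrist_force: [4.7, -0.5, 2.1]
gripper_width: 0.0136
finger_force: 58.7
```

```bash
python3 mk.py side red_marker s4.png .1; python3 go.py .566 -.148 .133 -4.7
```

```text
0.54 [133.0, 283.5]
160 d [ 0.2072 -0.0143  0.9782] tilt 11.986469597402616 yaw -3.9515027342710836 top [ 0.5814 -0.1524  0.1261] bot [ 0.5631 -0.1511  0.0399] res 0.0006346287066637422
t 13.1 pos [ 0.5855 -0.1499  0.1353] yaw -4.73 w 0.0138 q6 1.29 F [ 5.  -1.   3.2]
shift now [-0.0196 -0.0003  0.0022] roll -0.001 shift after roll [-0.0196 -0.0003  0.0022]
```

{"fn": "drive_tool", "kwargs": {
  "delta_pos": [
    [-0.009, 0, 0],
    [-0.009, 0, 0],
    [-0.006, 0, 0],
    [0, 0, 0]
  ],
  "roll": [0, 0, 0, 0]
}}

```text
clock: 13.6
position: [0.5597, -0.1472, 0.1335]
tcp_rot: [0.999, -0.041, 0.001, 0.0]
wrist_force: [5.6, 0.3, 1.8]
gripper_width: 0.0132
finger_force: 59.0
```

{"fn": "drive_tool", "kwargs": {
  "delta_pos": [
    [0.01, 0, 0],
    [0, 0, -0.06],
    [0, 0, -0.01],
    [0, 0, 0]
  ],
  "roll": [0, 0, 0, 0]
}}

```text
clock: 14.1
position: [0.5683, -0.1478, 0.2029]
tcp_rot: [0.999, -0.041, -0.001, -0.0]
wrist_force: [-0.5, 0.3, -1.0]
gripper_width: 0.0137
finger_force: 58.9
```

```bash
python3 mk.py side red_marker s5.png .02;python3 mk.py scene red_marker s6.png .02; python3 go.py .5415 -.146 .2 -4.7
```

```text
0.56 [111.4, 283.6]
163 d [-0.0141  0.0038  0.9999] tilt 0.8363626896452604 yaw 165.02881250934323 top [ 0.5705 -0.1505  0.1928] bot [ 0.5717 -0.1508  0.1056] res 0.0006870891265338911
t 14.3 pos [ 0.5679 -0.1475  0.2013] yaw -4.71 w 0.0138 q6 1.28 F [ 0.2  0.1 -0.5]
shift now [-0.0265  0.0007  0.0014] roll -0.0 shift after roll [-0.0265  0.0006  0.0014]
```

{"fn": "drive_tool", "kwargs": {
  "delta_pos": [
    [-0.016, -0.0003, 0],
    [-0.016, -0.0002, 0],
    [0, 0, 0],
    [0, 0, 0.012],
    [0, 0, 0.012],
    [0, 0, 0.01],
    [0, 0, 0]
  ],
  "roll": [0, 0, 0, 0, 0, 0, 0]
}}

```text
clock: 15.18
position: [0.5369, -0.1446, 0.1678]
tcp_rot: [0.999, -0.041, -0.001, -0.0]
wrist_force: [0.3, 0.1, 0.3]
gripper_width: 0.0135
finger_force: 58.9
```

```bash
python3 mk.py side red_marker s7.png .02; python3 go.py .5365 -.1445 .107 -4.7; python3 - <<'E'
import cv2
a=cv2.imread("pics/s7.png")[70:180,230:360];b=cv2.imread("pics/s6.png")[120:280,110:260]
from h import *
c=camera("scene");b=c["color"][150:270,120:250,::-1]
cv2.imwrite("pics/c7.png",np.hstack([cv2.resize(a,(390,360),interpolation=2),cv2.resize(b,(390,360),interpolation=2)]))
E
```

```text
0.54 [121.1, 300.3]
181 d [0.0073 0.0062 1.    ] tilt 0.5476729136750299 yaw 40.374552413198394 top [ 0.5407 -0.1474  0.1597] bot [ 0.5401 -0.1479  0.0772] res 0.0005353137505888367
t 15.28 pos [ 0.5377 -0.1449  0.169 ] yaw -4.7 w 0.0133 q6 1.26 F [ 0.3 -0.2 -0.6]
shift now [-0.0012 -0.0003  0.062 ] roll -0.0 shift after roll [-0.0012 -0.0003  0.062 ]
```

View pics/c7.png

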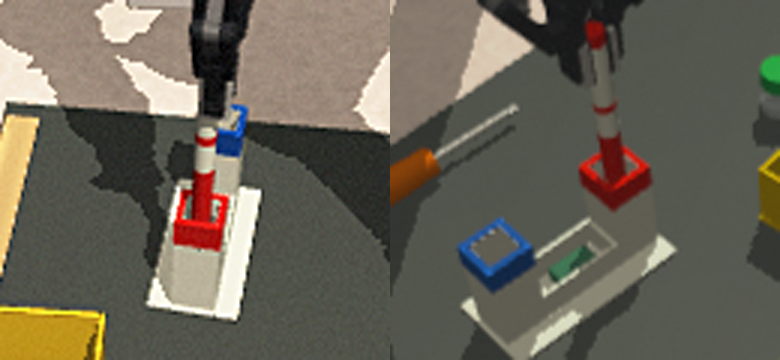

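Both close-ups show the red marker upright with its cap inside the red mouth, at (203,205) on the left and (612,165) on the right. Next I'll lower it.

{"fn": "drive_tool", "kwargs": {
  "delta_pos": [
    [0, 0, 0.015],
    [0, 0, 0.015],
    [0, 0, 0.015],
    [0, 0, 0.012],
    [0, 0, 0]
  ],
  "roll": [0, 0, 0, 0, 0]
}}

```text
clock: 15.95
position: [0.5367, -0.1446, 0.1109]
tcp_rot: [0.999, -0.041, -0.001, -0.0]
wrist_force: [-0.7, -1.3, -0.1]
gripper_width: 0.0137
finger_force: 58.9
```

{"fn": "drive_tool", "kwargs": {
  "delta_pos": [
    [0, 0, 0],
    [0, 0, 0],
    [0, 0, 0],
    [0, 0, 0],
    [0, 0, -0.04],
    [0, 0, -0.05],
    [0, 0, -0.03],
    [0, 0, 0]
  ],
  "roll": [0, 0, 0, 0, 0, 0, 0, 0],
  "jaw": 0
}}

```text
clock: 16.95
position: [0.5391, -0.1455, 0.2352]
tcp_rot: [0.999, -0.041, 0.003, 0.001]
wrist_force: [-0.6, 0.2, 0.4]
gripper_width: 0.0428
finger_force: 0.0
```

```bash
python3 mk.py side red_marker s8.png .02; python3 go.py .543 .128 .23 -20
```

```text
0.55 [123.0, 296.8]
92 d [ 0.023  -0.0026  0.9997] tilt 1.328877737211715 yaw -6.528818972983682 top [ 0.5435 -0.1476  0.1473] bot [ 0.542  -0.1475  0.0816] res 0.0006054708931989301
t 17.05 pos [ 0.5371 -0.1447  0.2318] yaw -4.71 w 0.0427 q6 1.26 F [-0.6  0.2 -0.1]
shift now [-0.0165 -0.2723  0.0018] roll 0.267 shift after roll [-0.0877 -0.2583  0.0018]
```

{"fn": "drive_tool", "kwargs": {
  "delta_pos": [
    [-0.0033, -0.0544, 0],
    [-0.0033, -0.0544, 0],
    [-0.0033, -0.0544, 0],
    [-0.0033, -0.0544, 0],
    [-0.0033, -0.0547, 0],
    [0, 0, 0.015],
    [0, 0, 0.015],
    [0, 0, 0]
  ],
  "roll": [0, 0, 0, 0, 0, 0.134, 0.133, 0]
}}

```text
clock: 18.05
position: [0.5414, 0.1279, 0.1993]
tcp_rot: [0.985, -0.173, -0.003, 0.001]
wrist_force: [-0.2, -0.0, 0.2]
gripper_width: 0.0429
finger_force: 0.0
```

```bash
python3 mk.py wrist blue_marker w9.png; python3 go.py .544 .129 .109 -20
```

```text
0.87 [200.5, 255.0]
431 d [ 0.4867 -0.1262  0.8644] tilt 30.187884929856175 yaw -14.534553169804996 top [0.5556 0.1289 0.1475] bot [0.4984 0.1437 0.046 ] res 0.000907786017246592
t 18.15 pos [0.543  0.1277 0.2014] yaw -19.9 w 0.0427 q6 2.02 F [-0.2 -0.6  0.2]
shift now [ 0.0006 -0.0017  0.0924] roll 0.002 shift after roll [ 0.0006 -0.0017  0.0924]
```

{"fn": "drive_tool", "kwargs": {
  "delta_pos": [
    [0.002, -0.002, 0.03],
    [0, 0, 0.03],
    [0, 0, 0.032],
    [0, 0, 0]
  ],
  "roll": [0, 0, 0, 0]
}}

```text
clock: 18.65
position: [0.5443, 0.1285, 0.1085]
tcp_rot: [0.985, -0.173, -0.002, 0.001]
wrist_force: [-0.1, -0.0, 0.7]
gripper_width: 0.0426
finger_force: 0.0
```

{"fn": "drive_tool", "kwargs": {
  "delta_pos": [
    [0, 0, 0],
    [0, 0, 0],
    [0, 0, 0],
    [0, 0, 0]
  ],
  "roll": [0, 0, 0, 0],
  "jaw": 1
}}

```text
clock: 19.15
position: [0.5475, 0.129, 0.112]
tcp_rot: [0.985, -0.174, 0.002, -0.0]
wrist_force: [1.2, -0.5, 5.8]
gripper_width: 0.0133
finger_force: 58.5
```

{"fn": "drive_tool", "kwargs": {
  "delta_pos": [
    [0, 0, -0.04],
    [0, 0, -0.05],
    [0, 0, -0.05],
    [0, 0, 0]
  ],
  "roll": [0, 0, 0, 0]
}}

```text
clock: 19.65
position: [0.5484, 0.1295, 0.255]
tcp_rot: [0.985, -0.174, 0.005, -0.001]
wrist_force: [-0.5, 0.1, -1.3]
gripper_width: 0.0137
finger_force: 58.5
```

```bash
python3 mk.py side blue_marker s10.png; python3 go.py .633 -.254 .26 -4.7
```

```text
0.7 [194.1, 305.8]
538 d [ 0.4657 -0.1699  0.8685] tilt 29.714882783162587 yaw -20.04255478013665 top [0.5417 0.1287 0.268 ] bot [0.4884 0.1481 0.1687] res 0.00045771602498507515
t 19.75 pos [0.5456 0.1291 0.2504] yaw -20.0 w 0.0136 q6 2.03 F [ 1.3  0.4 -1.1]
shift now [ 0.2131  0.3301 -0.0096] roll -0.267 shift after roll [ 0.1185  0.3747 -0.0096]
```

{"fn": "drive_tool", "kwargs": {
  "delta_pos": [
    [0.0266, 0.0413, -0.012],
    [0.0266, 0.0413, 0],
    [0.0266, 0.0413, 0],
    [0.0266, 0.0413, 0],
    [0.0266, 0.0413, 0],
    [0.0266, 0.0413, 0],
    [0.0266, 0.0413, 0],
    [0.0266, 0.0413, 0],
    [0, 0, 0],
    [0, 0, 0]
  ],
  "roll": [0, 0, 0, 0, 0, 0, 0, 0, -0.134, -0.134]
}}

```text
clock: 21.0
position: [0.6318, -0.2547, 0.2589]
tcp_rot: [0.999, -0.039, -0.003, -0.001]
wrist_force: [-0.5, -0.6, -0.2]
gripper_width: 0.0135
finger_force: 58.7
```

{"fn": "drive_tool", "kwargs": {
  "delta_pos": [
    [0, 0, 0],
    [0, 0, 0.045],
    [0, 0, 0.045],
    [0, 0, 0.038],
    [0, 0, 0]
  ],
  "roll": [0, 0, 0, 0, 0]
}}

```text
clock: 21.62
position: [0.63, -0.2525, 0.1298]
tcp_rot: [0.999, -0.041, -0.004, -0.002]
wrist_force: [-0.2, 1.2, -0.7]
gripper_width: 0.0132
finger_force: 58.7
```

```bash
python3 mk.py side blue_marker s11.png; python3 go.py .5515 -.248 .133 -4.7
```

```text
0.62 [103.8, 277.6]
229 d [ 0.5062 -0.0444  0.8612] tilt 30.54302520728883 yaw -5.01643976033407 top [ 0.6182 -0.2539  0.1349] bot [ 0.5659 -0.2493  0.0459] res 0.0008286290202446402
t 21.73 pos [ 0.6332 -0.2542  0.1346] yaw -4.7 w 0.0135 q6 1.17 F [ 0.5 -0.3  1. ]
shift now [-0.0819  0.0005  0.0016] roll -0.0 shift after roll [-0.0819  0.0005  0.0016]
```

{"fn": "drive_tool", "kwargs": {
  "delta_pos": [
    [-0.012, 0, 0],
    [-0.012, 0, 0],
    [-0.012, 0, 0],
    [-0.012, 0, 0],
    [-0.01, 0, 0],
    [-0.009, 0, 0],
    [-0.009, 0, 0],
    [-0.006, 0, 0],
    [0, 0, 0]
  ],
  "roll": [0, 0, 0, 0, 0, 0, 0, 0, 0]
}}

```text
clock: 22.85
position: [0.5521, -0.248, 0.1354]
tcp_rot: [0.999, -0.041, 0.002, 0.001]
wrist_force: [5.0, -0.5, 2.8]
gripper_width: 0.0137
finger_force: 60.7
```

{"fn": "drive_tool", "kwargs": {
  "delta_pos": [
    [0.01, 0, 0],
    [0, 0, -0.06],
    [0, 0, -0.01],
    [0, 0, 0]
  ],
  "roll": [0, 0, 0, 0]
}}

```text
clock: 23.35
position: [0.5601, -0.2481, 0.2039]
tcp_rot: [0.999, -0.041, -0.001, -0.0]
wrist_force: [-0.1, 0.4, -0.9]
gripper_width: 0.0131
finger_force: 60.4
```

```bash
python3 mk.py side blue_marker s12.png .02;  python3 go.py .5285 -.2445 .2 -4.7
```

```text
0.8 [80.3, 293.4]
185 d [-0.0084  0.0053  1.    ] tilt 0.566408614699906 yaw 147.72500008359478 top [ 0.5619 -0.2506  0.198 ] bot [ 0.5627 -0.2511  0.1043] res 0.0008301676749119264
t 23.45 pos [ 0.5596 -0.2476  0.2023] yaw -4.65 w 0.0132 q6 1.12 F [-0.1  0.8 -0.4]
shift now [-0.0312 -0.0006  0.0024] roll 0.001 shift after roll [-0.0312 -0.0006  0.0024]
```

{"fn": "drive_tool", "kwargs": {
  "delta_pos": [
    [-0.016, -0.0003, 0],
    [-0.015, -0.0002, 0],
    [0, 0, 0],
    [0, 0, 0.012],
    [0, 0, 0.012],
    [0, 0, 0.01],
    [0, 0, 0]
  ],
  "roll": [0, 0, 0, 0, 0, 0, 0]
}}

```text
clock: 24.32
position: [0.5297, -0.245, 0.1688]
tcp_rot: [0.999, -0.041, -0.001, -0.001]
wrist_force: [0.1, -0.7, -1.2]
gripper_width: 0.0136
finger_force: 60.4
```

```bash
python3 mk.py side blue_marker s13.png .02; python3 go.py .5285 -.2445 .107 -4.7; python3 - <<'E'
from h import *
a=cv2.imread("pics/s13.png")[50:160,230:360]
c=camera("scene");b=c["color"][150:270,100:230,::-1]
cv2.imwrite("pics/c13.png",np.hstack([cv2.resize(a,(390,360),interpolation=2),cv2.resize(b,(390,360),interpolation=2)]))
E
```

```text
0.67 [94.6, 305.7]
127 d [0.0001 0.0131 0.9999] tilt 0.7490014454883225 yaw 89.6502200348987 top [ 0.532  -0.2472  0.1602] bot [ 0.532  -0.2482  0.0811] res 0.0008129925939767101
t 24.43 pos [ 0.5305 -0.2454  0.1701] yaw -4.65 w 0.0136 q6 1.1 F [ 0.7 -0.1 -0.2]
shift now [-0.002  -0.0007  0.0631] roll 0.001 shift after roll [-0.002  -0.0007  0.0631]
```

View pics/c13.png

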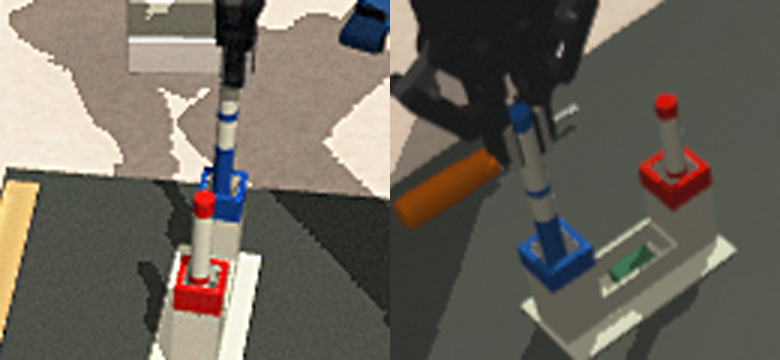

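The blue cap is inside the blue mouth, at (225,180) on the left and (552,250) on the right. The red marker stands fully down in its own pocket.

{"fn": "drive_tool", "kwargs": {
  "delta_pos": [
    [-0.001, 0, 0.015],
    [0, 0, 0.015],
    [0, 0, 0.015],
    [0, 0, 0.013],
    [0, 0, 0]
  ],
  "roll": [0, 0, 0, 0, 0]
}}

```text
clock: 25.1
position: [0.5286, -0.2449, 0.1108]
tcp_rot: [0.999, -0.041, -0.001, -0.001]
wrist_force: [-0.9, -0.6, -0.6]
gripper_width: 0.0134
finger_force: 60.5
```

{"fn": "drive_tool", "kwargs": {
  "delta_pos": [
    [0, 0, 0],
    [0, 0, 0],
    [0, 0, 0],
    [0, 0, 0],
    [0, 0, -0.04],
    [0, 0, -0.05],
    [0, 0, -0.03],
    [0, 0, 0]
  ],
  "roll": [0, 0, 0, 0, 0, 0, 0, 0],
  "jaw": 0
}}

```text
clock: 26.1
position: [0.5307, -0.2461, 0.2353]
tcp_rot: [0.999, -0.041, 0.003, 0.002]
wrist_force: [0.5, 0.5, 0.4]
gripper_width: 0.0426
finger_force: 0.0
```

```bash
python3 mk.py side blue_marker s14.png .02; python3 mk.py side red_marker s15.png .02; python3 go.py; python3 - <<'E'
from h import *
c=camera("side")
for x in trace(c,"offcut")[:1]:print(x["p"],x["at"],np.median(pts(c,x["region"]),0))
E
```

```text
0.49 [216.4, 290.0]
194 d [-0.114  -0.7278  0.6763] tilt 47.44530234964309 yaw -98.90644322974954 top [0.5318 0.0265 0.0511] bot [0.5351 0.0475 0.0315] res 0.00248110753913247
0.57 [121.8, 298.2]
183 d [0.0126 0.0255 0.9996] tilt 1.628898833710259 yaw 63.72351407364052 top [ 0.5421 -0.1463  0.1492] bot [ 0.5408 -0.149   0.0429] res 0.0007617872933262755
t 26.3 pos [ 0.5284 -0.2448  0.2306] yaw -4.66 w 0.0427 q6 1.1 F [ 0.4  0.6 -0. ]
0.59 [193.3, 237.3] [ 0.6479741  -0.00452342  0.02529687]
```

```bash
python3 - <<'E'
from h import *
for n in("scene","side"):
    P=pts(camera(n),np.ones((384,512),bool))
    for x,y in((.5415,-.146),(.5325,-.2455)):
        Q=P[(np.hypot(P[:,0]-x,P[:,1]-y)<.022)&(P[:,2]>.09)&(P[:,2]<.175)]
        for lo,hi in((.09,.115),(.125,.16)):
            S=Q[(Q[:,2]>lo)&(Q[:,2]<hi)];print(n,y,len(S),np.round(np.median(S,0),4) if len(S) else "",np.round(Q[:,2].max(),4))
E
```

```text
scene -0.146 60 [ 0.5502 -0.1496  0.1027] 0.1495
scene -0.146 90 [ 0.5492 -0.1481  0.1418] 0.1495
scene -0.2455 69 [ 0.541  -0.2494  0.1029] 0.149
scene -0.2455 102 [ 0.5397 -0.2476  0.142 ] 0.149
side -0.146 56 [ 0.5409 -0.1408  0.1039] 0.1506
side -0.146 88 [ 0.542  -0.1417  0.1406] 0.1506
side -0.2455 54 [ 0.5317 -0.2403  0.1031] 0.1498
side -0.2455 76 [ 0.5309 -0.241   0.1418] 0.1498
```

Both markers are upright and seated, with their tops at about 0.149 m. I'm handing in.

```bash
python3 -c "
from workcell import hand_in;print(hand_in())"
```

```text
the job is handed in; nothing more can be done
None
```

I handed the job in with both markers upright at the bottom of their own pockets, the offcut in the scrap bin and the gripper clear; the hand-in returned no verdict, and I didn't re-measure the other items on the desk.

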